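# Sort returned pliers by working their joints

### The job

Two pairs of pliers have come back from hire: squeeze the handles of each together to find out whether its joint still works. Put any pair that is seized into the round oil pan for repair, and any pair that works into the rectangular tool tray with its handles shut. Lay each one down flat and wholly inside, do not drop it, and leave the hammer, the spanner and the tin alone.

Things in the scene. Friction and masses are not known exactly. Their poses are not given: they have to be found in the camera images.
- combi_rivet (a point): Combination pliers with short blunt jaws: 162 mm long, 12 mm thick, 0.3 kg, bare steel, red dipped grips, lying flat with the handles spread. This point: on the rivet axis, half-way up (6 mm). The line from the middle of the two grip points to here is the pliers' middle line; the jaws reach 47 mm ahead of the rivet, the handles run 115 mm behind it; it balances 25 mm behind it.
- combi_grip_l (a point): Same pliers: centre of the left handle's grip (left when looking from the handle ends to the jaws), 54 mm from the rivet, half-way up. The grip is a straight bar 10 mm wide and 12 mm high, from 30 to 88 mm behind the rivet, nearly along the pliers, so the outer face is 5 mm outside this point.
- combi_grip_r (a point): Same pliers: the same point on the right handle. Shut, the two grip points are 29 mm apart (39 mm over the outside); at 0.32 rad, 45 mm (55 mm over the outside). The middle of the two is the place to squeeze and to carry, across both handles.
- combi_half (a joint): Opening of these pliers, rad: 0 shut, 0.30 to 0.34 at the start, at most 0.36. No spring. A sound joint closes to 0 with about 2 N on the handles and stays where it is left; a seized one gives only a little and springily, and stays above 0.2 however hard it is squeezed (60 N). Either, both or none may be seized, and it cannot be seen.
- longnose_rivet (a point): Long-nose pliers with slim tapering jaws: 187 mm long, 12 mm thick, 0.3 kg, bare steel, red dipped grips, lying flat with the handles spread. This point: on the rivet axis, half-way up (6 mm). The line from the middle of the two grip points to here is the pliers' middle line; the jaws reach 72 mm ahead of the rivet, the handles run 115 mm behind it; it balances 25 mm behind it.
- longnose_grip_l (a point): Same pliers: centre of the left handle's grip (left when looking from the handle ends to the jaws), 54 mm from the rivet, half-way up. The grip is a straight bar 10 mm wide and 12 mm high, from 30 to 88 mm behind the rivet, nearly along the pliers, so the outer face is 5 mm outside this point.
- longnose_grip_r (a point): Same pliers: the same point on the right handle. Shut, the two grip points are 29 mm apart (39 mm over the outside); at 0.32 rad, 45 mm (55 mm over the outside). The middle of the two is the place to squeeze and to carry, across both handles.
- longnose_half (a joint): Opening of these pliers, rad: 0 shut, 0.30 to 0.34 at the start, at most 0.36. No spring. A sound joint closes to 0 with about 2 N on the handles and stays where it is left; a seized one gives only a little and springily, and stays above 0.2 however hard it is squeezed (60 N). Either, both or none may be seized, and it cannot be seen.
- pan_in (a point): Round bare-metal oil pan for tools that go to repair, fixed in place: centre of its inner floor, 3 mm above the bench. Inside radius 119 mm at the floor, flaring to 127 mm at the rim; rim 36 mm above the bench, wall 3 mm.
- tray_in (a point): Rectangular grey sheet-steel tool tray for sound tools (stock), fixed in place: centre of its inner floor, 3 mm above the bench; x and y along its sides, z up. Inside 244 mm along x, 230 mm along y; rim 36 mm above the bench, wall 3 mm; a wire handle outside each x end.
- hammer: Bystander: hammer lying across the back of the bench, origin under it.
- spanner: Bystander: spanner lying across the back of the bench, origin under it.
- tin: Bystander: round tin, 76 mm across and 60 mm high, origin at its foot.
- combi: The same combination pliers as a whole: rivet axis, at the underside; z up, x from the rivet along the left handle's half: the middle line of the pliers is turned from x by half the joint angle.
- longnose: The same long-nose pliers as a whole: rivet axis, at the underside; z up, x from the rivet along the left handle's half: the middle line of the pliers is turned from x by half the joint angle.
Things that resemble listed ones, but are neither listed nor needed, are in the scene too. What is shaped like the longnose but black or purple is not meant. What is shaped like the combi but blue is not meant.

How it is judged:
On the way, in this order (a step that is already met when the one before it is completed fails the run):
1. the handles of one pair are squeezed together between the fingers (combi_c2 and longnose_c2 are the left grips) (((contact force between the fingers and combi_c2 above 3 N and contact force between the fingers and combi_half above 3 N) or (contact force between the fingers and longnose_c2 above 3 N and contact force between the fingers and longnose_half above 3 N))), for 0.2 s.
2. one pair lies in its right place, and the other has been squeezed too: its handles are shut, or both are between the fingers now (((((horizontal distance between each of combi_rivet, combi_grip_l, combi_grip_r and pan_in below 0.115 m and z of each of combi_rivet, combi_grip_l, combi_grip_r in the frame of pan_in below 0.03 m and angle between combi_rivet's own z axis and vertical below 0.25 rad and linear speed of combi below 0.05 m/s and contact force between the fingers and combi below 0.1 N and value of joint combi_half above 0.2 rad and z of combi_rust_c0 in the frame of combi_rivet below 0.0092 m) or (x of combi_rivet in the frame of tray_in between -0.115 and 0.115 m and y of combi_rivet in the frame of tray_in between -0.108 and 0.108 m and x of combi_grip_l in the frame of tray_in between -0.115 and 0.115 m and y of combi_grip_l in the frame of tray_in between -0.108 and 0.108 m and x of combi_grip_r in the frame of tray_in between -0.115 and 0.115 m and y of combi_grip_r in the frame of tray_in between -0.108 and 0.108 m and z of each of combi_rivet, combi_grip_l, combi_grip_r in the frame of tray_in below 0.03 m and angle between combi_rivet's own z axis and vertical below 0.25 rad and linear speed of combi below 0.05 m/s and contact force between the fingers and combi below 0.1 N and value of joint combi_half below 0.08 rad)) and ((contact force between the fingers and longnose_c2 above 3 N and contact force between the fingers and longnose_half above 3 N) or value of joint longnose_half below 0.08 rad)) or (((horizontal distance between each of longnose_rivet, longnose_grip_l, longnose_grip_r and pan_in below 0.115 m and z of each of longnose_rivet, longnose_grip_l, longnose_grip_r in the frame of pan_in below 0.03 m and angle between longnose_rivet's own z axis and vertical below 0.25 rad and linear speed of longnose below 0.05 m/s and contact force between the fingers and longnose below 0.1 N and value of joint longnose_half above 0.2 rad and z of longnose_rust_c0 in the frame of longnose_rivet below 0.0092 m) or (x of longnose_rivet in the frame of tray_in between -0.115 and 0.115 m and y of longnose_rivet in the frame of tray_in between -0.108 and 0.108 m and x of longnose_grip_l in the frame of tray_in between -0.115 and 0.115 m and y of longnose_grip_l in the frame of tray_in between -0.108 and 0.108 m and x of longnose_grip_r in the frame of tray_in between -0.115 and 0.115 m and y of longnose_grip_r in the frame of tray_in between -0.108 and 0.108 m and z of each of longnose_rivet, longnose_grip_l, longnose_grip_r in the frame of tray_in below 0.03 m and angle between longnose_rivet's own z axis and vertical below 0.25 rad and linear speed of longnose below 0.05 m/s and contact force between the fingers and longnose below 0.1 N and value of joint longnose_half below 0.08 rad)) and ((contact force between the fingers and combi_c2 above 3 N and contact force between the fingers and combi_half above 3 N) or value of joint combi_half below 0.08 rad)))), for 0.1 s.
At the end, for the whole second after the job is handed in: Each seized pair in the round pan, each working pair in the rectangular tray, shut (below 0.08 rad); at rest, released, flat within 0.25 rad, rivet and both grips inside and under 30 mm above the inner floor. (NAME_rust_c0 is what binds a seized pair: low there, over 9 mm up in a working one.) (((horizontal distance between each of combi_rivet, combi_grip_l, combi_grip_r and pan_in below 0.115 m and z of each of combi_rivet, combi_grip_l, combi_grip_r in the frame of pan_in below 0.03 m and angle between combi_rivet's own z axis and vertical below 0.25 rad and linear speed of combi below 0.05 m/s and contact force between the fingers and combi below 0.1 N and value of joint combi_half above 0.2 rad and z of combi_rust_c0 in the frame of combi_rivet below 0.0092 m) or (x of combi_rivet in the frame of tray_in between -0.115 and 0.115 m and y of combi_rivet in the frame of tray_in between -0.108 and 0.108 m and x of combi_grip_l in the frame of tray_in between -0.115 and 0.115 m and y of combi_grip_l in the frame of tray_in between -0.108 and 0.108 m and x of combi_grip_r in the frame of tray_in between -0.115 and 0.115 m and y of combi_grip_r in the frame of tray_in between -0.108 and 0.108 m and z of each of combi_rivet, combi_grip_l, combi_grip_r in the frame of tray_in below 0.03 m and angle between combi_rivet's own z axis and vertical below 0.25 rad and linear speed of combi below 0.05 m/s and contact force between the fingers and combi below 0.1 N and value of joint combi_half below 0.08 rad)) and ((horizontal distance between each of longnose_rivet, longnose_grip_l, longnose_grip_r and pan_in below 0.115 m and z of each of longnose_rivet, longnose_grip_l, longnose_grip_r in the frame of pan_in below 0.03 m and angle between longnose_rivet's own z axis and vertical below 0.25 rad and linear speed of longnose below 0.05 m/s and contact force between the fingers and longnose below 0.1 N and value of joint longnose_half above 0.2 rad and z of longnose_rust_c0 in the frame of longnose_rivet below 0.0092 m) or (x of longnose_rivet in the frame of tray_in between -0.115 and 0.115 m and y of longnose_rivet in the frame of tray_in between -0.108 and 0.108 m and x of longnose_grip_l in the frame of tray_in between -0.115 and 0.115 m and y of longnose_grip_l in the frame of tray_in between -0.108 and 0.108 m and x of longnose_grip_r in the frame of tray_in between -0.115 and 0.115 m and y of longnose_grip_r in the frame of tray_in between -0.108 and 0.108 m and z of each of longnose_rivet, longnose_grip_l, longnose_grip_r in the frame of tray_in below 0.03 m and angle between longnose_rivet's own z axis and vertical below 0.25 rad and linear speed of longnose below 0.05 m/s and contact force between the fingers and longnose below 0.1 N and value of joint longnose_half below 0.08 rad))); the robot touches nothing.
It fails at once if the hammer moves more than 30 mm (distance of hammer from where it was at the start of the episode above 0.03 m).
It fails at once if the spanner moves more than 30 mm (distance of spanner from where it was at the start of the episode above 0.03 m).
It fails at once if the tin moves more than 30 mm (distance of tin from where it was at the start of the episode above 0.03 m).
It fails at once if pliers are dropped: out of the fingers and faster than 0.8 m/s, a fall of over 30 mm (contact force between the fingers and combi below 0.05 N and linear speed of combi above 0.8 m/s).
It fails at once if pliers are dropped: out of the fingers and faster than 0.8 m/s, a fall of over 30 mm (contact force between the fingers and longnose below 0.05 N and linear speed of longnose above 0.8 m/s).
It also fails if it takes over 51 s, if anything falls off the work surface, if the arm or the gripper's body presses on something with over 40 N, if the wrist force passes 120 N, or if a joint passes its speed limit or range.

### The arm

A 6-joint arm with a two-finger parallel gripper is mounted at the origin on the work surface. World frame = base frame: x ahead of the robot, y to its left, z up, the work surface at z = 0. Lengths are in m, angles in rad, forces in N, time in s.
With the tool pointing down it reaches from about 0.2 to 0.875 m from the base axis. Payload 3.4 kg.
Tool frame: the origin (TCP) lies between the finger pads; the fingertips stand 25 mm ahead of it and the grasp point (between the pads) lies 6 mm ahead of it (r.nose_length is the z of the fingertips in the tool frame, in m); z points along the fingers, y is the line along which they close (so a half turn about z gives the same grasp; the last joint's range is limited). The gripper opens to 94 mm and grips with 3 to 60 N. Pads are 16 mm wide; open, the fingers measure 119 mm over their backs; the gripper's body (75 mm by 177 mm) begins 78 mm behind the grasp point.
Start: joints at [-1.304, 0.276, 1.505, -0, 1.361, -0.121], TCP at [0.217, -0.532, 0.23] pointing down, gripper open.
Joint ranges: [-2.89, 2.89], [-0.75, 2.08], [0.22, 2.7], [-1.18, 4.32], [0.11, 2.71], [-2.7, 2.7]. Speed limits (rad/s): [2.57, 2.57, 3.14, 3.14, 3.14, 3.14].

### API

Orientations are given as a unit quaternion [w, x, y, z].
In Python, from plant import r, gripper_to, inverse_kinematics, vision, models, telemetry gives the robot as it stands. Calls block until the motion is done:
- r.move_to(position, orientation): joint-space move of the TCP to a pose.
- r.move_l(position, rot=None, vel=0.15, guard=None): straight line of the TCP; rot=None keeps the orientation; vel is the mean speed in m/s. With guard (N) it stops when the force on the tool has changed by that much, and returns True; else False.
- r.movej(angles): joint-space move.
- gripper_to(opening, f_grip=None): finger opening in m; f_grip is the grip in N (None keeps the last); returns when the fingers have stopped.
- r.hold(seconds).
- inverse_kinematics(position, orientation): joint angles nearest the present ones, or None.
- vision.snapshot(name): name is "side" or "top"; returns the picture (420x560x3 uint8, red, green, blue); there is no depth.
- vision.get_calibration(name): a dict with "fx", "fy", "cx", "cy" (pixels), "position" and "orientation" of the camera in the world. Camera axes: x right, y down, z forward; pixel columns grow to the right and rows downward; lengths in m; the calibration is good to about 2 mm. A picture is of the moment at which its call begins. get_calibration takes no time and is no camera call.
A pose or a line that the arm cannot do raises r.PlanningError and nothing moves.
- r.sign_off(): hands the job in; it is judged then, once.
Trained networks look in the newest picture that a camera, given by its name, has taken for a name from the list of things; names that differ only in an ending like _2 or _b are one class to them, and where a whole thing is asked for, a point or a joint stands for the part that bears it (a point fixed in the world has none). Each returns a list of dicts, best first, with "score" (0 to 1); they miss things now and then, are a little off and sometimes report something else, mostly with a low value. They report only what shows in the picture. A call takes as long as a camera call. They do not tell look-alikes from the thing itself.
- models.boxes_of(thing, camera): "at" ([x, y, z] in m, in world coordinates, good to about 4 mm: the middle of the surface that is visible of it).
- models.regions_of(thing, camera): "pixels" (420x560 bool, what is visible of it).
- models.mark_of(thing, camera): "at" ([x, y, z] in m, in world coordinates, good to about 4 mm: a listed point, or the origin of a listed thing).
Readings, each from a call of its own:
- telemetry.current_t(): time.
- telemetry.current_joints(): joint angles.
- telemetry.current_dq(): joint speeds.
- telemetry.current_joint_efforts(): joint torques, N m.
- telemetry.current_ee_pos(): TCP position.
- telemetry.current_tool_rot(): TCP orientation.
- telemetry.current_wrist_force(): force on the tool from outside, world axes, zero at the start.
- telemetry.current_torque(): the same for the moment, N m.
- telemetry.current_opening(): finger opening in m.
- telemetry.current_finger_force(): force on a finger pad.
Only numpy, scipy, OpenCV 4.12 (cv2) and the standard library are available. Lean on these libraries where they do the work, as an engineer would, in place of code of your own. Each camera call takes 0.05 s, during which the arm holds its last target. There are 200 camera calls.

## Working session

There is one attempt and no reset: what is moved stays moved. The work goes in short steps, each a Python script; the robot and the scene stay as the last script left them, time stands still between calls to the robot, and variables do not carry over. Pictures are saved under pics/ and viewed, at most 10 in all, crops included, and the job is handed in when it is done.

```bash
ls; mkdir -p pics; python3 - <<'E'
from plant import r, gripper_to, vision, models, telemetry
import cv2, numpy as np
for c in ["top","side"]:
    im=vision.snapshot(c); cv2.imwrite(f"pics/{c}0.png",im[:,:,::-1])
    cal=vision.get_calibration(c); print(c,cal)
    from scipy.spatial.transform import Rotation as R
    def px(p):
        q=cal["orientation"]; M=R.from_quat([q[1],q[2],q[3],q[0]]).as_matrix()
        v=M.T@(np.array(p)-cal["position"]); return [round(cal["fx"]*v[0]/v[2]+cal["cx"]),round(cal["fy"]*v[1]/v[2]+cal["cy"])]
    for n in ["combi_rivet","combi_grip_l","combi_grip_r","longnose_rivet","longnose_grip_l","longnose_grip_r","pan_in","tray_in","hammer","spanner","tin"]:
        print(n,[(np.round(d["at"],3).tolist(),round(d["score"],2),px(d["at"])) for d in models.mark_of(n,c)])
print(telemetry.current_t())
E
```

```text
pics
top {'fx': 506.1734645702244, 'fy': 506.1734645702244, 'cx': 284.8684476596458, 'cy': 204.32142476945677, 'position': array([ 0.30701016, -0.01407119,  1.30658813]), 'orientation': array([-0.06537554,  0.71494722, -0.69430895,  0.05011583])}
combi_rivet [([0.71, 0.344, 0.006], 0.91, [165, 132]), ([0.609, 0.082, 0.006], 0.72, [261, 171]), ([0.482, 0.362, 0.0], 0.23, [153, 216])]
combi_grip_l [([0.761, 0.362, 0.004], 0.81, [160, 113]), ([0.554, 0.11, 0.005], 0.67, [250, 191]), ([0.751, 0.012, 0.002], 0.66, [290, 120]), ([0.558, 0.061, 0.004], 0.53, [269, 190]), ([0.554, -0.076, 0.003], 0.2, [321, 193])]
combi_grip_r [([0.761, 0.362, 0.004], 0.81, [160, 113]), ([0.554, 0.11, 0.005], 0.67, [250, 191]), ([0.751, 0.012, 0.002], 0.66, [290, 120]), ([0.558, 0.061, 0.004], 0.53, [269, 190]), ([0.554, -0.076, 0.003], 0.2, [321, 193])]
longnose_rivet [([0.297, -0.191, 0.007], 0.87, [365, 294]), ([0.553, -0.079, 0.012], 0.7, [322, 193]), ([0.361, 0.095, 0.009], 0.68, [253, 265])]
longnose_grip_l [([0.509, -0.046, 0.007], 0.93, [309, 210]), ([0.346, 0.044, 0.005], 0.85, [272, 272]), ([0.502,
[... 1538 characters left out ...]
nose_rivet [([0.365, 0.093, 0.004], 0.94, [291, 258]), ([0.553, -0.081, 0.004], 0.73, [283, 206])]
longnose_grip_l [([0.505, -0.089, 0.004], 0.69, [297, 211]), ([0.344, 0.044, 0.004], 0.68, [309, 253]), ([0.324, 0.058, 0.006], 0.58, [312, 259]), ([0.516, -0.045, 0.004], 0.55, [284, 215])]
longnose_grip_r [([0.505, -0.089, 0.004], 0.69, [297, 211]), ([0.344, 0.044, 0.004], 0.68, [309, 253]), ([0.324, 0.058, 0.006], 0.58, [312, 259]), ([0.516, -0.045, 0.004], 0.55, [284, 215])]
pan_in []
tray_in [([0.556, -0.396, 0.005], 0.86, [345, 173])]
hammer [([0.742, 0.168, -0.001], 0.69, [178, 215])]
spanner [([0.724, -0.166, 0.003], 0.76, [263, 179])]
tin [([0.751, 0.008, 0.004], 0.68, [218, 194])]
1.2
```

```bash
python3 - <<'E'
import cv2
a=cv2.imread("pics/top0.png"); cv2.imwrite("pics/top0c.png",cv2.resize(a[95:310,130:420],(800,593),interpolation=cv2.INTER_CUBIC))
E
```

```text
(no output)
```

View pics/top0.png

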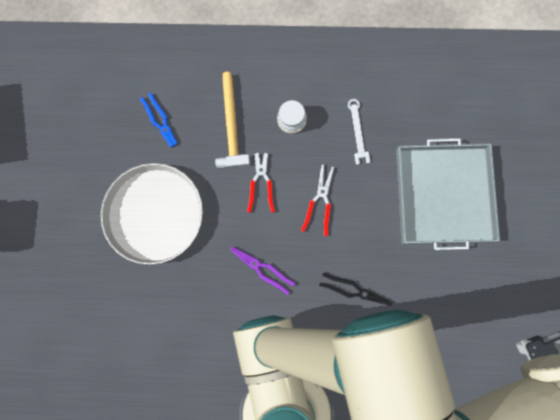

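View pics/top0c.png

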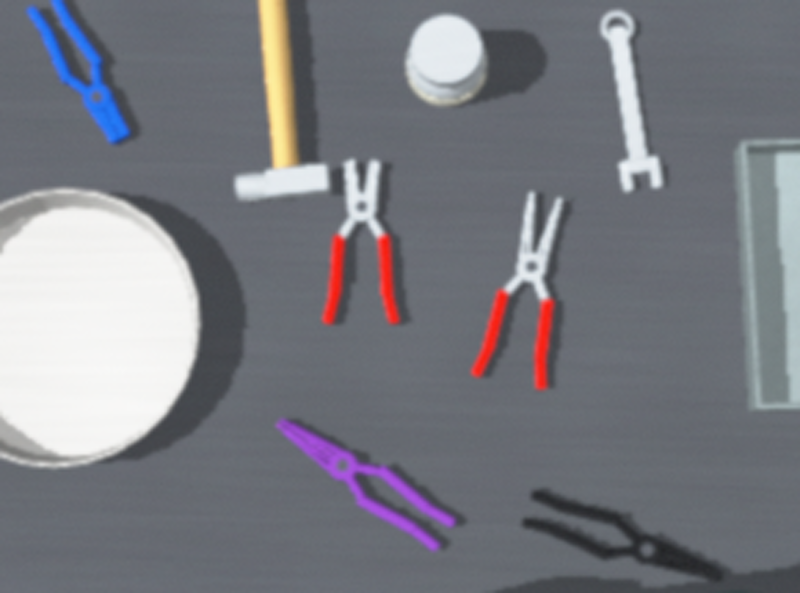

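The red-gripped pairs are the ones meant. Combi candidates are (261,171) with red grips, which fits, and (165,132), which is blue and so not meant. Long-nose candidates are (322,193) with red grips, which fits, (253,265), purple, and (365,294), black, neither meant. The crop confirms this. The pan is at about (153,214) and the tray at about (447,194). The hammer head is about 7 px from the combi's jaws.

```bash
cat > h.py <<'E'
from plant import r, gripper_to, inverse_kinematics, vision, models, telemetry as T
import cv2, numpy as np
from scipy.spatial.transform import Rotation as R
def ray(c,u,v,z):
    k=vision.get_calibration(c); q=k["orientation"]
    d=R.from_quat([q[1],q[2],q[3],q[0]]).apply([(u-k["cx"])/k["fx"],(v-k["cy"])/k["fy"],1])
    p=np.array(k["position"]); return p+d*(z-p[2])/d[2]
def quat(yaw):   # tool down, tool x along yaw, closing across it
    c,s=np.cos(yaw),np.sin(yaw)
    q=R.from_matrix(np.array([[c,s,0],[s,-c,0],[0,0,-1]])).as_quat()
    return np.array([q[3],q[0],q[1],q[2]])
def reds(im,z=0.010,amin=15):   # red grips -> centroids
    h=cv2.cvtColor(im,cv2.COLOR_RGB2HSV)
    m=(((h[...,0]<8)|(h[...,0]>172))&(h[...,1]>150)&(h[...,2]>80)).astype(np.uint8)
    n,l,s,c=cv2.connectedComponentsWithStats(m)
    return [(s[i,4],c[i].round(1),l==i) for i in range(1,n) if s[i,4]>=amin]
E
python3 - <<'E'
from h import *
for cam in ["top","side"]:
    im=cv2.imread(f"pics/{cam}0.png")[:,:,::-1].copy()
    for a,c,m in reds(im): print(cam,a,c,ray(cam,*c,0.009).round(4))
print("pan",ray("top",152.5,214,0.036))
print("tray", [ray("top",*p,0.036).round(3).tolist() for p in [(398,146),(493,143),(500,241),(403,243)]])
print([d["pixels"].sum() for d in models.regions_of("pan_in","top")] )
for p,y in [((.557,.085,.03),-.05),((.507,-.07,.03),-.235),((.53,-.4,.03),0),((.46,.36,.03),0)]:
    print([None if (q:=inverse_kinematics(p,quat(y+k))) is None else np.round(q,2) for k in (0,np.pi)])
E
```

```text
top 135 [251. 196.] [0.5402 0.1064 0.009 ]
top 135 [270.1 195.8] [0.5421 0.0565 0.009 ]
top 136 [307.7 215.6] [ 0.4928 -0.0426  0.009 ]
top 137 [326.5 219. ] [ 0.4853 -0.0913  0.009 ]
side 115 [303.8 213.5] [ 0.4778 -0.0881  0.009 ]
side 106 [290.3 218.5] [ 0.4875 -0.0397  0.009 ]
side 127 [253.9 225.4] [0.5355 0.0598 0.009 ]
side 122 [240.7 232.3] [0.5364 0.1093 0.009 ]
pan [0.48189957 0.3533453  0.036     ]
tray [[0.677, -0.271, 0.036], [0.691, -0.514, 0.036], [0.438, -0.523, 0.036], [0.426, -0.282, 0.036]]
[np.int64(7887)]
[array([ 0.03,  0.44,  1.81, -0.  ,  0.89,  1.65]), array([ 0.03,  0.44,  1.81, -0.  ,  0.89, -1.49])]
[array([-0.27,  0.38,  1.92, -0.  ,  0.84,  1.53]), array([-0.27,  0.38,  1.92, -0.  ,  0.84, -1.61])]
[array([-0.75,  0.56,  1.57, -0.  ,  1.01,  0.82]), array([-0.75,  0.56,  1.57, -0.  ,  1.01, -2.32])]
[array([ 0.54,  0.47,  1.76, -0.  ,  0.92,  2.12]), array([ 0.54,  0.47,  1.76, -0.  ,  0.92, -1.03])]
```

```bash
cat >> h.py <<'E'
def pick(p,yaw,f=40):
    gripper_to(0.085)
    r.move_to([p[0],p[1],0.12],quat(yaw))
    hit=r.move_l([p[0],p[1],0.029],vel=0.12,guard=8)
    gripper_to(0.02,f_grip=f); r.hold(0.3)
    print("hit",hit,"opening",T.current_opening(),"F",T.current_finger_force(),"z",T.current_ee_pos(),"t",T.current_t())
E
python3 - <<'E'
from h import *
pick([.554,.0825],-0.01)
im=vision.snapshot("side"); cv2.imwrite("pics/s1.png",cv2.resize(im[140:320,150:390],(800,600))[:,:,::-1])
E
```

```text
hit False opening 0.03776546906800016 F 39.69011479988694 z [0.55407713 0.08239631 0.02932561] t 6.1667
```

View pics/s1.png

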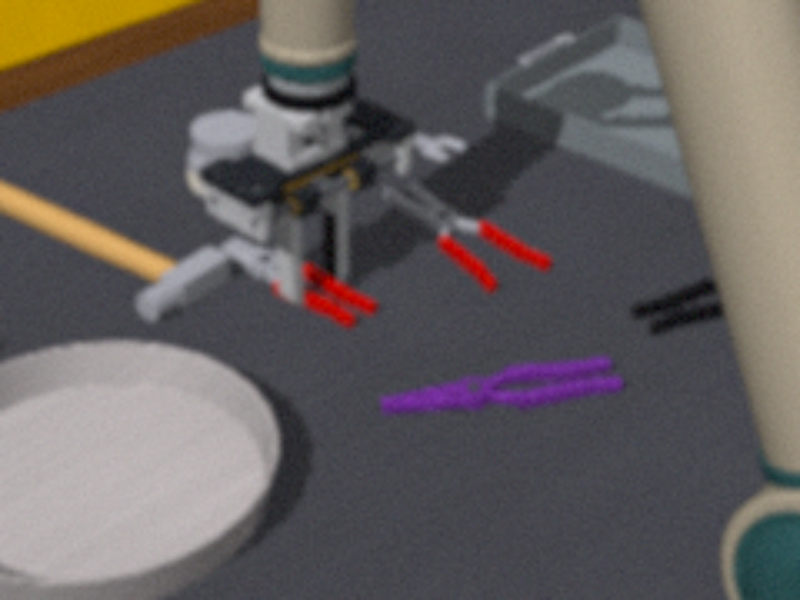

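The combi shut to 38 mm, so it is sound and goes in the tray. The side view shows it gripped by both handles at crop (310,290), with the hammer untouched.

```bash
cat >> h.py <<'E'
def carry(p,yaw,zfloor):
    x=T.current_ee_pos(); r.move_l([x[0],x[1],0.13],vel=0.15)
    r.move_l([p[0],p[1],0.13],rot=quat(yaw),vel=0.25)
    print("over",T.current_opening(),T.current_wrist_force().round(2) if hasattr(T.current_wrist_force(),'round') else T.current_wrist_force(),T.current_t())
def lower(p,z,op):
    r.move_l([p[0],p[1],z+0.02],vel=0.12)
    hit=r.move_l([p[0],p[1],z],vel=0.03,guard=6); r.hold(0.2)
    print("hit",hit,T.current_ee_pos(),T.current_opening())
    gripper_to(op); r.hold(0.2)
    r.move_l([p[0],p[1],0.13],vel=0.15)
E
python3 - <<'E'
from h import *
tr=np.array([.555,-.397]); c,s=np.cos(.05),np.sin(.05)
p=tr+np.array([[c,-s],[s,c]])@[-.02,.05]; print(p)
carry(p,.05,.003)
im=vision.snapshot("side"); cv2.imwrite("pics/s2.png",cv2.resize(im[60:240,230:470],(800,600))[:,:,::-1])
E
```

```text
[ 0.53252604 -0.34806207]
over 0.03708461750400618 [ 0.07  0.14 -2.71] 8.9167
```

View pics/s2.png

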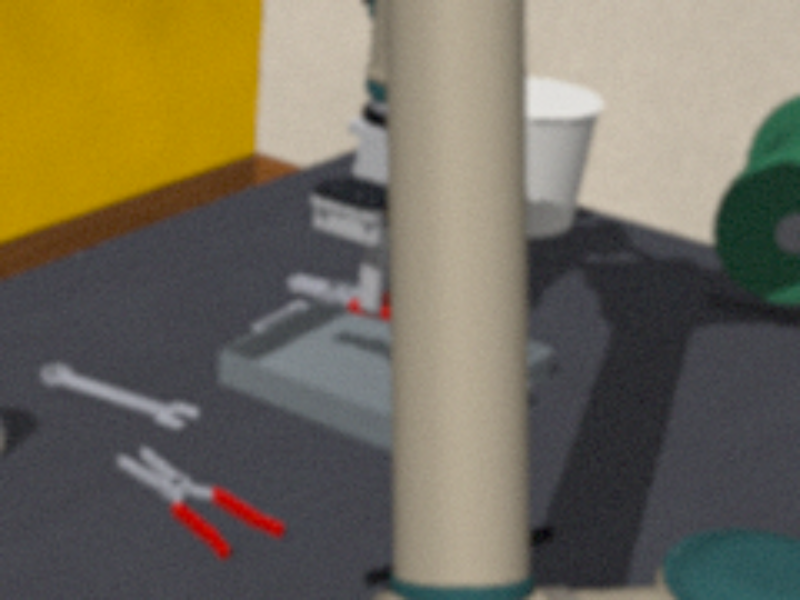

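The combi is held level over the tray, with its jaws at crop (310,285). I'll lower and release it, then squeeze the long-nose.

```bash
python3 - <<'E'
from h import *
lower([0.5325,-0.348],0.0322,0.065)
pick([.503,-.069],-0.195)
im=vision.snapshot("top"); cv2.imwrite("pics/t3.png",cv2.resize(im[120:270,300:520],(800,545))[:,:,::-1])
E
```

```text
hit True [ 0.53201582 -0.3478235   0.03233744] 0.0375127689562234
hit False opening 0.052137706040049026 F 39.89385008811951 z [ 0.50307044 -0.06876132  0.02932936] t 15.6583
```

View pics/t3.png

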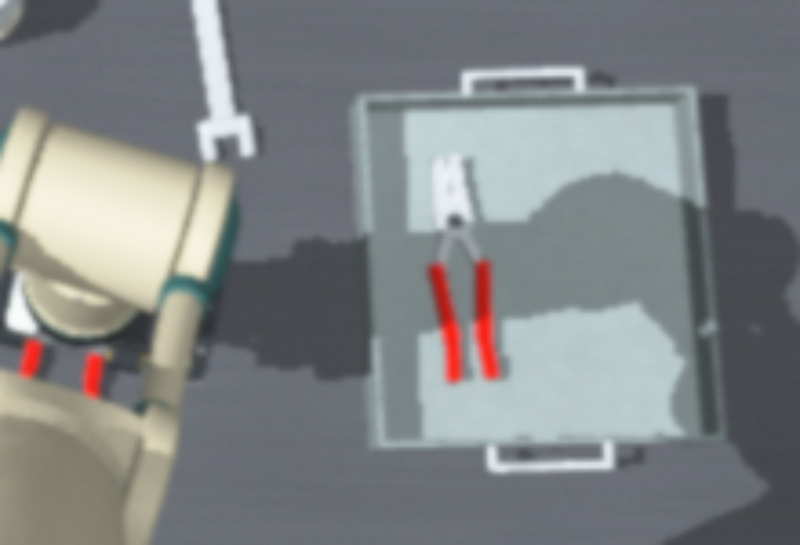

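The combi lies flat and shut in the tray, with its rivet at crop (455,220). The long-nose stopped at 52 mm under 40 N, so it is seized and goes in the pan.

```bash
python3 - <<'E'
from h import *
carry([.449,.357],0.0,.003)
im=vision.snapshot("side"); cv2.imwrite("pics/s4.png",cv2.resize(im[130:340,60:340],(800,600))[:,:,::-1])
E
```

```text
over 0.05235729870806349 [-0.4  -0.36 -3.7 ] 18.4
```

View pics/s4.png

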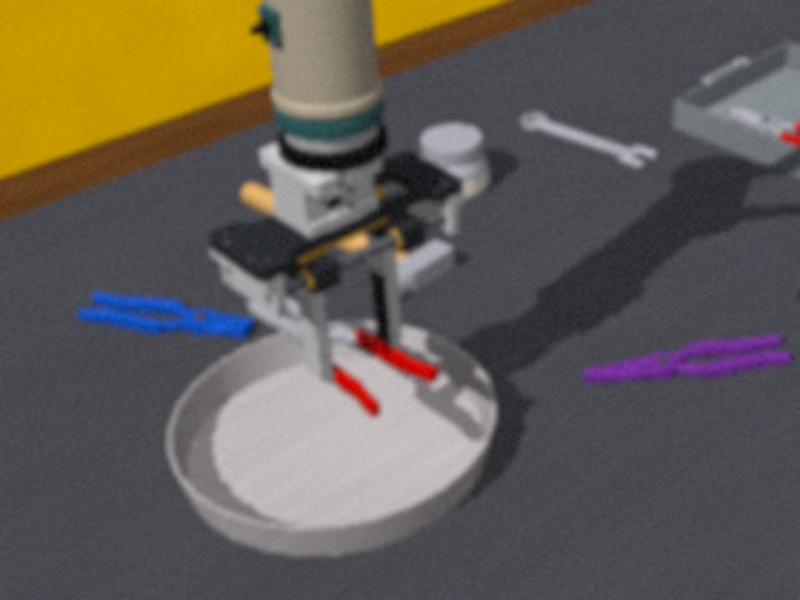

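The long-nose is held level above the pan, with its grips at crop (355,390) and (400,355). Lowering it now.

```bash
python3 - <<'E'
from h import *
lower([.449,.357],0.0322,0.08)
r.move_l([.40,.1,.2],vel=.25)
ims=[cv2.resize(vision.snapshot(c)[b[0]:b[1],b[2]:b[3]],(400,400)) for c,b in (("top",(150,280,90,220)),("side",(200,340,100,240)))]
cv2.imwrite("pics/e5.png",np.hstack(ims)[:,:,::-1])
im=vision.snapshot("top")
for a,c,m in reds(im): print(a,c,ray("top",*c,.012).round(3))
print([(n,[(np.round(d["at"],3),round(d["score"],2)) for d in models.mark_of(n,"top")[:2]]) for n in("hammer","spanner","tin")],T.current_t(),T.current_wrist_force())
E
```

```text
hit True [0.44852799 0.35680649 0.03233321] 0.05238968156296072
109 [422.5 207.8] [ 0.521 -0.338  0.012]
111 [432.9 206.8] [ 0.524 -0.364  0.012]
86 [144.6 233.7] [0.433 0.377 0.012]
83 [162.5 233.4] [0.435 0.331 0.012]
[('hammer', [(array([ 0.743,  0.171, -0.001]), 0.93)]), ('spanner', [(array([ 0.722, -0.17 ,  0.002]), 0.7)]), ('tin', [(array([0.75 , 0.009, 0.004]), 0.97)])] 23.2667 [-0.27719645  0.17223521 -0.83297284]
```

View pics/e5.png

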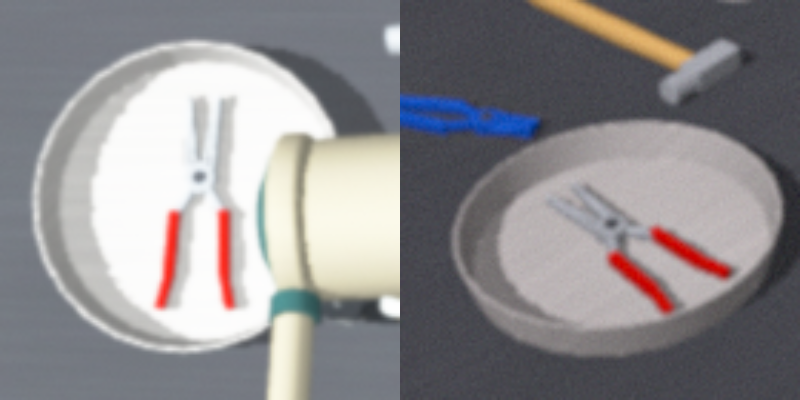

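The long-nose lies flat and central in the pan, with its rivet at crop (200,177) in the top view. The combi is shut in the tray, the hammer, spanner and tin have not moved, and the arm is clear.

```bash
python3 -c "
from plant import r
r.hold(0.5); print(r.sign_off())"
```

```text
the job is handed in; nothing more can be done
None
```

The job is handed in: the combination pliers work and lie shut in the tool tray, the long-nose pliers are seized and lie in the oil pan, and the hammer, spanner and tin have not moved; the hand-in gave no verdict.

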